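# Gather the loose fittings in the tote's marked corner

## Task

Pick the grey parts tote up off the bench by its carrying handle and tip it in the air towards its yellow corner, so that this corner is clearly the lowest and all three loose parts in it slide together into that corner. Finish while still holding the tote up, tilted that way and steady, with no part spilled and the things standing round it left where they are.

Things in the scene. Friction and masses are not known exactly. Their poses are not given: they have to be found in the camera images.
- tote: open grey sheet-metal parts tote, 210 (its x) x 160 (its y) mm, walls 48 mm high; walls and floor 4 mm thick; about 0.42 kg, with the parts 0.58 kg. Origin at the centre of its underside, z up. On each short side a 40 mm wide upright rises to 114 mm; a 12 mm steel bar between them, along the tote's x, carries the black grip. Its +x +y corner is yellow for 55 mm along both walls
- tote_grip (a point): centre of the black rubber grip in the middle of the carrying handle, 105 mm above the tote's underside. The grip is 90 mm long along the tote's x, 24 mm wide along its y (flat sides; take it across these) and 30 mm high, free all round. Grip firmly (40 N or more), else the tote may turn in the fingers. A wall with a conduit stands close behind: tip the tote nearer the middle of the bench
- tote_corner (a point): inner bottom corner of the tote at the yellow mark, 101, 76, 4 mm from the tote's origin in its axes. The enamel inside is slick: parts start to slide at about 6 to 9 degrees of tilt, but to slide along a wall into the corner, the tote tipped diagonally (towards +x and +y equally), they need about 15; 25 to 30 is ample
- tote_foot (a point): outer bottom corner of the tote at the yellow mark, 105, 80, 0 mm from the tote's origin in its own axes
- fitting_big: larger brass hose tail, 21 x 52 x 18 mm, loose in the tote; origin at the centre of its underside as it lies at the start, long axis y.
- fitting_small: smaller brass hose tail, 17 x 42 x 14 mm, loose in the tote; origin at the centre of its underside as it lies at the start, long axis y.
- bearing: steel ball bearing, 42 mm across, 12 mm thick, lying flat loose in the tote; origin at the centre of its underside
- tape_roll: black tape roll lying flat, 64 mm across, 20 mm high, origin at the centre of its underside; bystander
- tape_measure: yellow tape measure, 67 x 84 x 29 mm, origin at the centre of its underside; bystander
Mind the look-alikes: they are no part of the job. Of the things that look like the bearing, the middle-sized one is meant.

How it is judged:
At the end, for the whole second after the job is handed in: tote held by the fingers, steady, yellow corner over 30 mm above the bench and lowest (x and y axes each slope down over 0.2 rad, tilt under 1.2 rad); parts at rest in it below the rim, the foremost within 60 mm, all within 125 mm (queued along a wall) of the inner yellow corner (height (world z) of tote_foot above 0.03 m and angle between tote's own x axis and vertical above 1.7208 rad and angle between tote's own y axis and vertical above 1.7208 rad and angle between tote's own z axis and vertical below 1.2 rad and contact force between tote and the fingers above 1 N and linear speed of each of tote, fitting_big, fitting_small, bearing below 0.03 m/s and distance between each of fitting_big, fitting_small, bearing and tote_corner below 0.125 m and z of each of fitting_big, fitting_small, bearing in the frame of tote below 0.048 m and distance between any of fitting_big, fitting_small, bearing and tote_corner below 0.06 m); the arm keeps its last pose, push and grip.
It fails at once if the tape roll is pushed away from its place (more than 30 mm) (distance of tape_roll from where it was at the start of the episode above 0.03 m).
It fails at once if the tape measure is pushed away from its place (more than 30 mm) (distance of tape_measure from where it was at the start of the episode above 0.03 m).
It also fails if it takes over 42 s, if anything falls off the work surface, if the arm or the gripper's body presses on something with over 40 N, if the wrist force passes 120 N, or if a joint passes its speed limit or range.

## Robot

A 6-joint arm with a two-finger parallel gripper is mounted at the origin on the work surface; the furniture and walls round the work are solid. World frame = base frame: x ahead of the robot, y to its left, z up, the work surface at z = 0. Lengths are in m, angles in rad, forces in N, time in s.
With the tool pointing down it reaches from about 0.2 to 0.875 m from the base axis. Payload 3.4 kg.
Tool frame: the origin (TCP) lies at the very end of the fingers, on their centre line; the grasp point (between the pads) lies 19 mm behind it (pinch_z is the distance from the TCP to the grasp point, in m); y points along the fingers, x is the direction in which the jaws open and shut, and the axes are right-handed (so a half turn about y gives the same grasp; the last joint's range is limited). The gripper opens to 94 mm and grips with 3 to 60 N. Pads are 16 mm wide; open, the fingers measure 119 mm over their backs; the gripper's body (75 mm by 177 mm) begins 78 mm behind the grasp point.
Start: joints at [-1.26, 0.276, 1.505, -0, 1.361, -0.121], TCP at [0.241, -0.522, 0.205] pointing down, gripper open.
Joint ranges: [-2.89, 2.89], [-0.75, 2.08], [0.22, 2.7], [-1.18, 4.32], [0.11, 2.71], [-2.7, 2.7]. Speed limits (rad/s): [2.57, 2.57, 3.14, 3.14, 3.14, 3.14].

## Interface

Orientations are given as a rotation vector (axis times angle).
In Python, from plant import * gives the robot as it stands. The module is installed in compiled form; this text tells all that it offers.
- The arm moves only by the tool play_rows, never from a script. Its argument "steps" is a list of rows, each an object of numbers: "fingers": the closure, from 0 (fully open) to 1 (shut); "x", "y", "z": the shift along the tool's x, y, z in units of 0.04 m (1.0 is 0.04 m); "ax", "ay", "az": the turn, a rotation vector about the tool's x, y, z in units of 4 degrees (1.0 is 4 degrees). In form: [{"fingers": .., "x": .., "y": .., "z": .., "ax": .., "ay": .., "az": ..}, ...]. A call has 1 to 20 rows; each row shifts and turns the commanded pose from where the row before left it, along the tool's axes as they then stand; what a row does not reach is not made up. A row lasts 1/8 s, in which the tool goes at most 62.5 mm and 10.7 degrees, less where a joint would pass 70% of its speed; a pose out of reach is approached as far as the arm can. A call with a number of a shift or a turn outside -1 to 1 is refused whole. A call with a gripper value outside its range is refused whole. The fingers move at their own pace and stop on an object; "newtons" is the grip in N (left out, the last holds). Time passes only in rows, so rows that do not move let the fingers close. It gives the time, the measured TCP pose, the force and the opening at its end, in the units of the state.
- state(): the state, without advancing time (a new reading comes with each control period).
- read_camera(name): name is "side" or "top" or "wrist"; returns a dict with "pixels" (480x640x3 uint8, red, green, blue), "range_z" (480x640 float32, m along the optical axis (not along the pixel's ray), 0 where there is no reading), "fov_y" (degrees; the focal length in pixels is half the picture's height over the tangent of half this angle, whatever the lens; pixels are square), "cx", "cy" (the principal point, pixels), "dist" ([k1, k2, p1, p2, k3] as OpenCV has them; the pictures are not rectified), "xyz" and "rotation" of the camera in the world. Camera axes: x right, y up, looking along -z (the intrinsics and any distortion apply to the point x, -y, -z); pixel columns grow to the right and rows downward; lengths in m; the calibration is good to about 2 mm. A picture is of the moment at which its call begins.
- hand_in(): hands the job in, once; it reports no verdict.
Trained networks look in a picture, given as the dict that the camera call returned (one of the last four; its "shot" number tells which), for a name from the list of things; names that differ only in an ending like _2 or _b are one class to them, and where a whole thing is asked for, a point or a joint stands for the part that bears it (a point fixed in the world has none). Each returns a list of dicts, best first, with "conf" (0 to 1); they miss things now and then, are a little off and sometimes report something else, mostly with a low value. They report only what shows in the picture. A call takes as long as a camera call. They do not tell look-alikes from the thing itself.
- recognise(picture, target): "rect" ([left, top, width, height] in pixels, round what is visible of it).
- regions_of(picture, target): "pixels" (480x640 bool, what is visible of it) and "rect" ([left, top, width, height] in pixels, round what is visible of it).
- pinpoint(picture, target): "xy" ([column, row] in pixels: a listed point, or the origin of a listed thing).
The state is a dict: "time_s": time; "joints": joint angles; "joint_velocities": joint speeds; "joint_torque": joint torques, N m; "tool_pos": TCP position; "ee_rot": TCP orientation; "ft_force": force on the tool from outside, world axes, zero at the start; "torque": the same for the moment, N m; "grip_width": opening from 0.0 (shut) to 1.0 (fully open).
Only numpy, scipy, OpenCV 4.12 (cv2) and the standard library are available. Lean on these libraries where they do the work, as an engineer would, in place of code of your own. Each camera call takes 0.05 s, during which the arm holds its last target.

## Working session

There is one attempt and no reset: what is moved stays moved. The work goes in short steps, Python scripts to look and compute and a tool call to move; the robot and the scene stay as the last step left them, time stands still between calls to the robot, and variables do not carry over. Pictures are saved under pics/ and viewed, and the job is handed in when it is done.

Besides the shell and the picture viewer there is one more tool, called after "Request:" as name(argument=value, ...) on one line, values as JSON. play_rows: Moves the arm, as the interface text tells. Its arguments: {"type":"object","properties":{"steps":{"type":"array","items":{"type":"object","properties":{"fingers":{"type":"number"},"x":{"type":"number"},"y":{"type":"number"},"z":{"type":"number"},"ax":{"type":"number"},"ay":{"type":"number"},"az":{"type":"number"}}}},"newtons":{"type":"number"}},"required":["steps"]}

```bash
mkdir -p pics; cat > h.py <<'E'
from plant import *
import numpy as np, cv2
from scipy.spatial.transform import Rotation as R
def K(c):
    f=240/np.tan(np.radians(c['fov_y'])/2); return np.array([[f,0,c['cx']],[0,f,c['cy']],[0,0,1.]])
def rot(c):
    r=np.array(c['rotation'],float)
    return r if r.shape==(3,3) else R.from_rotvec(r).as_matrix()
def world(c,uv,z=None,h=None):
    uv=np.array(uv,float).reshape(-1,1,2)
    n=cv2.undistortPoints(uv,K(c),np.array(c['dist'],float)).reshape(-1,2)
    d=np.c_[n[:,0],-n[:,1],-np.ones(len(n))]@rot(c).T
    o=np.array(c['xyz'])
    if h is not None: return o+d*((h-o[2])/d[:,2])[:,None]
    return o+d*np.array(z).reshape(-1,1)
def proj(c,p):
    q=(np.array(p).reshape(-1,3)-np.array(c['xyz']))@rot(c); q=q*[1,-1,-1]
    return cv2.projectPoints(q,np.zeros(3),np.zeros(3),K(c),np.array(c['dist'],float))[0].reshape(-1,2)
def save(c,n): cv2.imwrite('pics/'+n,np.ascontiguousarray(c['pixels'][:,:,::-1]))
def cloud(c):
    v,u=np.mgrid[0:480,0:640]; m=c['range_z']>0
    P=np.full((480,640,3),np.nan); P[m]=world(c,np.c_[u[m],v[m]],c['range_z'][m]); return P
E
python3 - <<'E'
from h import *
print(state())
for n in('top','side','wrist'):
    c=read_camera(n); save(c,n+'0.png'); print(n,c['xyz'],c['rotation'],c['fov_y'],c['dist'])
    for t in('tote_grip','tote_corner','tote_foot','bearing','fitting_big','fitting_small','tape_roll','tape_measure'):
        for r in pinpoint(c,t)[:4]:
            u=np.round(r['xy']).astype(int)
            if not(0<=u[0]<640 and 0<=u[1]<480): print(t,u);continue
            z=c['range_z'][u[1],u[0]]; print(t,u,round(r['conf'],2),world(c,r['xy'],z).round(3) if z>0 else None)
E
```

```text
{'time_s': 0.0, 'joints': array([-1.26000343e+00,  2.76567814e-01,  1.50608557e+00,  2.56334651e-05,
        1.36071241e+00, -1.20996709e-01]), 'joint_velocities': array([-0.00087164,  0.00069633,  0.00118858,  0.00050686, -0.00095578,
        0.00108934]), 'joint_torque': array([-2.62301990e-03, -4.04585767e+01, -2.37227565e+01,  6.98399381e-02,
        3.47932731e-02, -1.29907289e-04]), 'tool_pos': array([ 0.24047021, -0.52168972,  0.20463921]), 'ee_rot': array([-1.38189608,  0.88650219, -0.88428385]), 'ft_force': array([-0.06672314,  0.12573324, -0.42463761]), 'torque': array([ 0.004854  ,  0.00776152, -0.01602534]), 'grip_width': 0.9987951090515889}
top [0.20040321 0.10673743 1.16060167] [ 0.16999568 -0.18500139 -1.61283045] 55.62897224003698 [-0.11308321  0.          0.          0.          0.        ]
tote_grip [282 253] 0.95 [[0.412 0.181 0.115]]
tote_grip [262 290] 0.27 [[0.34  0.241 0.017]]
tote_foot [311 217] 0.77 [[0.514 0.109 0.052]]
bearing [210 276] 0.61 [[ 0.383  0.378 -0.002]]
bearing [290 277] 0.52 [[0.372 0.172 0.003]]
bearing [215 246] 0.42 [[ 0.464  0.367 -0.004]]
[... 435 characters left out ...]
.408 0.192 0.122]]
tote_corner [267 263] 0.66 [[0.519 0.141 0.053]]
tote_foot [268 263] 0.69 [[0.517 0.139 0.05 ]]
tote_foot [342 337] 0.6 [[0.347 0.233 0.018]]
bearing [300 409] 0.8 [[ 0.387  0.378 -0.003]]
bearing [336 306] 0.6 [[0.374 0.173 0.006]]
bearing [261 392] 0.54 [[0.465 0.368 0.   ]]
fitting_big [301 331] 0.73 [[0.426 0.239 0.004]]
fitting_small [336 342] 0.65 [[0.356 0.241 0.006]]
tape_roll [312 286] 0.67 [[0.416 0.19  0.122]]
tape_roll [357 237] 0.61 [[0.369 0.014 0.003]]
tape_measure [352 144] 0.89 [[ 0.431 -0.191  0.034]]
wrist [ 0.30491151 -0.49431205  0.38499771] [-0.21844493  0.14042078 -1.13289911] 60.56256340116782 [-0.0629709  0.         0.         0.         0.       ]
```

View pics/top0.png

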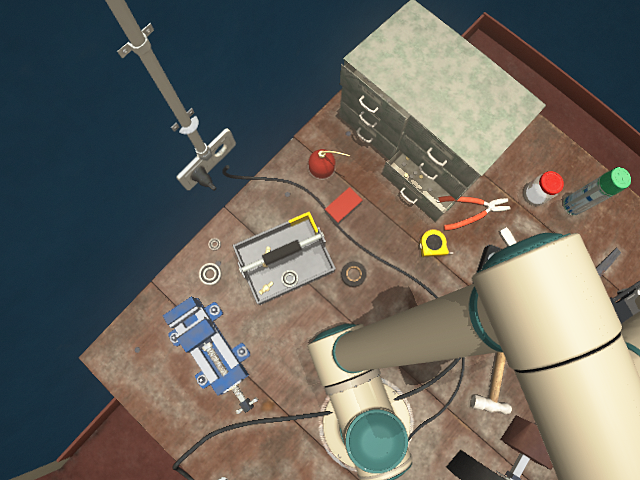

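View pics/side0.png

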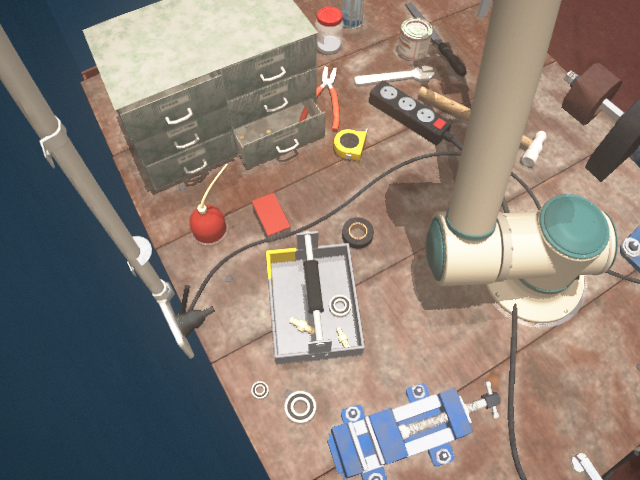

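```bash
python3 - <<'E'
from h import *
cs={n:read_camera(n) for n in('top','side')}
pts=[]
for n,c in cs.items():
    P=cloud(c); 
    m=(P[...,2]>.038)&(P[...,2]<.058)&(np.abs(P[...,0]-.42)<.16)&(np.abs(P[...,1]-.18)<.17)
    q=P[m]; r=cv2.minAreaRect(q[:,:2].astype(np.float32)*1000); print(n,m.sum(),r,np.median(q[:,2]))
    m=(P[...,2]>.09)&(P[...,2]<.15)&(np.abs(P[...,0]-.42)<.16)&(np.abs(P[...,1]-.18)<.17)
    q=P[m]; r=cv2.minAreaRect(q[:,:2].astype(np.float32)*1000); print(' high',m.sum(),r,q[:,2].min(),q[:,2].max())
    # dark grip
    g=m&(c['pixels'].max(2)<70); q=P[g]
    if len(q)>20: print(' grip',len(q),cv2.minAreaRect(q[:,:2].astype(np.float32)*1000),q[:,2].max())
    # tall obstacles grid
    for x0 in np.arange(.2,.9,.1):
        print(round(x0,1),[ (lambda s: round(float(np.nanmax(s)),2) if len(s) else None)(P[...,2][(P[...,0]>=x0)&(P[...,0]<x0+.1)&(P[...,1]>=y0)&(P[...,1]<y0+.1)]) for y0 in np.arange(-.6,.6,.1)])
    im=c['pixels'][:,:,::-1]; 
    u,v=(282,260) if n=='top' else (312,300)
    cv2.imwrite(f'pics/crop_{n}.png',cv2.resize(np.ascontiguousarray(im[v-75:v+75,u-75:u+75]),(600,600),interpolation=2))
s=state(); print(R.from_rotvec(s['ee_rot']).as_matrix().round(3))
E
```

```text
top 703 ((434.8832092285156, 134.0795440673828), (162.78488159179688, 317.6439208984375), 21.58440589904785) 0.04958125738979713
 high 784 ((415.29595947265625, 183.11376953125), (39.546112060546875, 213.83358764648438), 21.503463745117188) 0.09148125735555812 0.12570990092372414
 grip 176 ((414.5478515625, 182.70132446289062), (34.76040267944336, 203.2891082763672), 21.306842803955078) 0.12299887004757526
0.2 [0.34, 0.39, 0.62, 0.69, 0.8, 0.8, 0.5, 0.2, 0.02, 0.09, 0.09, 0.01]
0.3 [None, None, 0.05, 0.01, 0.01, 0.02, 0.05, 0.12, 0.12, 0.09, 0.09, 0.6]
0.4 [0.01, 0.01, 0.05, 0.08, 0.03, 0.01, 0.12, 0.13, 0.12, 0.05, 0.77, 0.65]
0.5 [0.23, 0.11, 0.28, 0.28, 0.28, 0.04, 0.04, 0.06, 0.24, 0.82, 0.83, None]
0.6 [0.01, 0.28, 0.28, 0.28, 0.28, 0.27, 0.17, 0.06, 0.69, 0.72, None, None]
0.7 [0.01, 0.28, 0.28, 0.28, 0.28, 0.28, 0.27, 0.57, 0.6, None, None, None]
0.8 [0.0, None, 0.28, 0.28, 0.28, 0.28, 0.45, 0.48, None, None, None, None]
side 1442 ((439.4043273925781, 132.71292114257812), (169.6982421875, 331.9234924316406), 23.883438110351562) 0.05111268190849649
 high 1392 ((416.544677734375, 185.06723022460938), (39.514015197753906, 213.1830596923828), 21.83192253112793) 0.09002980244601488 0.1271134149314852
0.2 [0.04, 0.26, 0.05, 0.05, 0.01, 0.6, 0.5, 0.2, 0.02, 0.09, 0.09, None]
0.3 [0.08, 0.03, 0.05, 0.05, 0.01, 0.03, 0.05, 0.12, 0.12, 0.09, 0.09, 0.86]
0.4 [0.01, 0.02, 0.05, 0.03, 0.04, 0.01, 0.12, 0.13, 0.13, 0.05, 0.83, 0.85]
0.5 [0.11, 0.11, 0.28, 0.28, 0.28, 0.04, 0.04, 0.06, 0.24, 0.77, 0.78, None]
0.6 [0.08, 0.08, 0.28, 0.28, 0.28, 0.28, 0.17, 0.06, 0.1, 0.43, None, None]
0.7 [None, None, 0.28, 0.28, 0.28, 0.28, 0.27, 0.65, 0.67, None, None, None]
0.8 [None, None, None, 0.28, 0.28, 0.28, 0.57, 0.61, None, None, None, None]
[[ 0.419  0.     0.908]
 [-0.908 -0.     0.419]
 [ 0.    -1.     0.   ]]
```

View pics/crop_side.png

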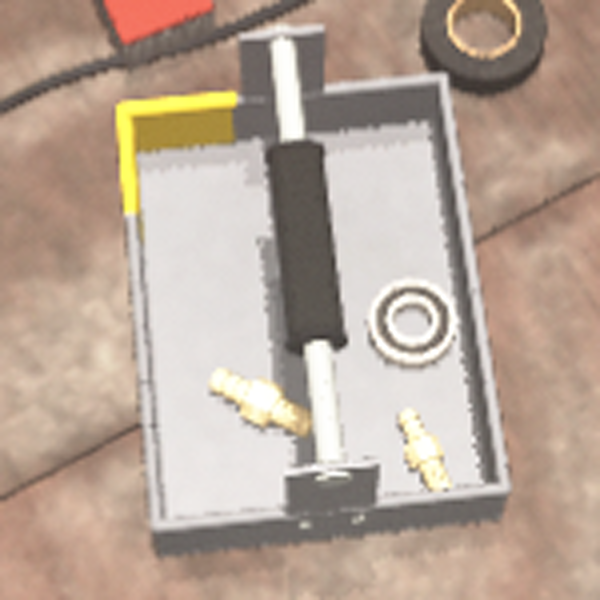

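```bash
cat >> h.py <<'E'
def plan(p1,R1,n,dec=2,s=None):
    s=s or state(); p0=np.array(s['tool_pos']); R0=R.from_rotvec(s['ee_rot']); p1=np.array(p1)
    w=(R0.inv()*R1).as_rotvec(); out=[]
    p=p0.copy(); Rc=R0
    for k in range(1,n+1):
        t=p0+(p1-p0)*k/n; Rt=R0*R.from_rotvec(w*k/n)
        d=(Rc.inv().apply(t-p)/.04).round(dec); a=(np.degrees((Rc.inv()*Rt).as_rotvec())/4).round(dec)
        out.append((d,a)); p=p+Rc.apply(d*.04); Rc=Rc*R.from_rotvec(np.radians(a*4))
    for d,a in out: print(*[f'{v:g}' for v in d],'|',*[f'{v:g}' for v in a])
    print('end',p.round(4),np.degrees((Rc.inv()*R1).magnitude()))
def down(h): # tool x heading deg, tool y down
    x=np.array([np.cos(np.radians(h)),np.sin(np.radians(h)),0]); y=np.array([0,0,-1.]); return R.from_matrix(np.c_[x,y,np.cross(x,y)])
E
python3 - <<'E'
from h import *
plan([.416,.184,.205],down(21.6),24)
E
```

```text
-0.59 0 0.47 | 0 -0.9 0
-0.56 0 0.51 | 0 -0.91 0
-0.53 0 0.55 | 0 -0.9 0
-0.49 0 0.58 | 0 -0.91 0
-0.46 0 0.6 | 0 -0.9 0
-0.41 0 0.64 | 0 -0.91 0
-0.38 0 0.65 | 0 -0.9 0
-0.33 0 0.69 | 0 -0.91 0
-0.29 0 0.7 | 0 -0.9 0
-0.24 0 0.71 | 0 -0.91 0
-0.2 0.01 0.74 | 0 -0.9 0
-0.15 -0 0.74 | 0 -0.91 0
-0.1 -0 0.75 | 0 -0.9 0
-0.06 -0 0.76 | 0 -0.91 0
-0.01 -0 0.75 | 0 -0.9 0
0.04 -0 0.76 | 0 -0.91 0
0.09 -0 0.75 | 0 -0.9 0
0.13 -0 0.75 | 0 -0.91 0
0.18 -0 0.74 | 0 -0.9 0
0.23 -0 0.72 | 0 -0.91 0
0.27 0 0.71 | 0 -0.9 0
0.32 0 0.68 | 0 -0.9 0
0.36 0 0.67 | 0 -0.91 0
0.4 0 0.64 | 0 -0.9 0
end [0.416  0.1838 0.2051] 0.017083087935684593
```

Request:
play_rows(steps=[{"fingers": 0, "x": -0.59, "z": 0.47, "ay": -0.9}, {"fingers": 0, "x": -0.56, "z": 0.51, "ay": -0.91}, {"fingers": 0, "x": -0.53, "z": 0.55, "ay": -0.9}, {"fingers": 0, "x": -0.49, "z": 0.58, "ay": -0.91}, {"fingers": 0, "x": -0.46, "z": 0.6, "ay": -0.9}, {"fingers": 0, "x": -0.41, "z": 0.64, "ay": -0.91}, {"fingers": 0, "x": -0.38, "z": 0.65, "ay": -0.9}, {"fingers": 0, "x": -0.33, "z": 0.69, "ay": -0.91}, {"fingers": 0, "x": -0.29, "z": 0.7, "ay": -0.9}, {"fingers": 0, "x": -0.24, "z": 0.71, "ay": -0.91}, {"fingers": 0, "x": -0.2, "z": 0.74, "ay": -0.9}, {"fingers": 0, "x": -0.15, "z": 0.74, "ay": -0.91}, {"fingers": 0, "x": -0.1, "z": 0.75, "ay": -0.9}, {"fingers": 0, "x": -0.06, "z": 0.76, "ay": -0.91}, {"fingers": 0, "x": -0.01, "z": 0.75, "ay": -0.9}, {"fingers": 0, "x": 0.04, "z": 0.76, "ay": -0.91}])

```text
invalid input
```

Request:
play_rows(steps=[{"fingers": 0, "x": 0.09, "z": 0.75, "ay": -0.9}, {"fingers": 0, "x": 0.13, "z": 0.75, "ay": -0.91}, {"fingers": 0, "x": 0.18, "z": 0.74, "ay": -0.9}, {"fingers": 0, "x": 0.23, "z": 0.72, "ay": -0.91}, {"fingers": 0, "x": 0.27, "z": 0.71, "ay": -0.9}, {"fingers": 0, "x": 0.32, "z": 0.68, "ay": -0.9}, {"fingers": 0, "x": 0.36, "z": 0.67, "ay": -0.91}, {"fingers": 0, "x": 0.4, "z": 0.64, "ay": -0.9}, {"fingers": 0}, {"fingers": 0}])

```text
invalid input
```

```bash
python3 - <<'E'
from h import *
s=state();print(s['time_s'],s['joints'].round(3))
c=read_camera('wrist'); save(c,'w1.png'); P=cloud(c)
m=(P[...,2]>.09)&(P[...,2]<.15)&(np.abs(P[...,0]-.42)<.16)&(np.abs(P[...,1]-.18)<.17)
q=P[m]; print(cv2.minAreaRect(q[:,:2].astype(np.float32)*1000))
plan([.416,.184,.086],down(21.6),8)
E
```

```text
1.45 [-1.26   0.276  1.505  0.     1.361 -0.121]
((0.0, 0.0), (0.0, 0.0), 0.0)
-1.78 0.37 1.42 | 0 -2.71 0
-1.47 0.38 1.73 | 0 -2.72 0
-1.12 0.37 1.98 | 0 -2.71 0
-0.74 0.37 2.15 | 0 -2.72 0
-0.31 0.38 2.25 | 0 -2.71 0
0.12 0.37 2.27 | 0 -2.72 0
0.55 0.37 2.21 | 0 -2.71 0
0.95 0.38 2.07 | 0 -2.71 0
end [0.4162 0.1841 0.0858] 0.020406725135217952
```

View pics/w1.png

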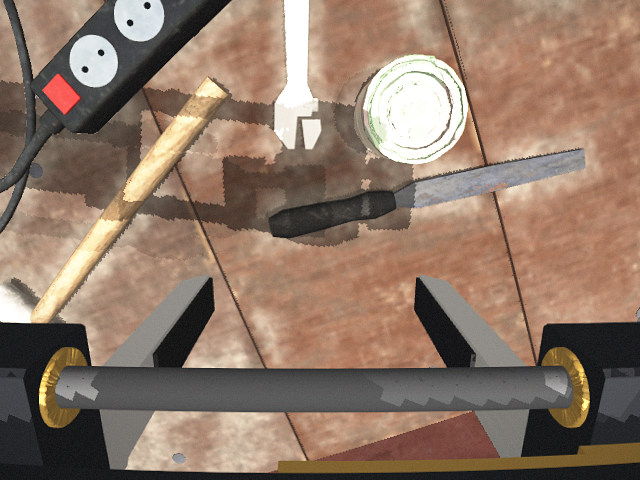

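The call was refused because rows need all the fields; the wrist view still shows the start area. I'll resend with full rows.

Request:
play_rows(steps=[{"fingers": 0, "x": -0.59, "y": 0, "z": 0.47, "ax": 0, "ay": -0.9, "az": 0}, {"fingers": 0, "x": -0.56, "y": 0, "z": 0.51, "ax": 0, "ay": -0.91, "az": 0}, {"fingers": 0, "x": -0.53, "y": 0, "z": 0.55, "ax": 0, "ay": -0.9, "az": 0}, {"fingers": 0, "x": -0.49, "y": 0, "z": 0.58, "ax": 0, "ay": -0.91, "az": 0}, {"fingers": 0, "x": -0.46, "y": 0, "z": 0.6, "ax": 0, "ay": -0.9, "az": 0}, {"fingers": 0, "x": -0.41, "y": 0, "z": 0.64, "ax": 0, "ay": -0.91, "az": 0}, {"fingers": 0, "x": -0.38, "y": 0, "z": 0.65, "ax": 0, "ay": -0.9, "az": 0}, {"fingers": 0, "x": -0.33, "y": 0, "z": 0.69, "ax": 0, "ay": -0.91, "az": 0}, {"fingers": 0, "x": -0.29, "y": 0, "z": 0.7, "ax": 0, "ay": -0.9, "az": 0}, {"fingers": 0, "x": -0.24, "y": 0, "z": 0.71, "ax": 0, "ay": -0.91, "az": 0}, {"fingers": 0, "x": -0.2, "y": 0, "z": 0.74, "ax": 0, "ay": -0.9, "az": 0}, {"fingers": 0, "x": -0.15, "y": 0, "z": 0.74, "ax": 0, "ay": -0.91, "az": 0}], newtons=55)

```text
time_s: 3.0
tool_pos: [0.3285, -0.1682, 0.2057]
ee_rot: [-1.551, 0.297, -0.298]
ft_force: [1.0, -0.7, 0.4]
grip_width: 1.001
```

Request:
play_rows(steps=[{"fingers": 0, "x": -0.1, "y": 0, "z": 0.75, "ax": 0, "ay": -0.9, "az": 0}, {"fingers": 0, "x": -0.06, "y": 0, "z": 0.76, "ax": 0, "ay": -0.91, "az": 0}, {"fingers": 0, "x": -0.01, "y": 0, "z": 0.75, "ax": 0, "ay": -0.9, "az": 0}, {"fingers": 0, "x": 0.04, "y": 0, "z": 0.76, "ax": 0, "ay": -0.91, "az": 0}, {"fingers": 0, "x": 0.09, "y": 0, "z": 0.75, "ax": 0, "ay": -0.9, "az": 0}, {"fingers": 0, "x": 0.13, "y": 0, "z": 0.75, "ax": 0, "ay": -0.91, "az": 0}, {"fingers": 0, "x": 0.18, "y": 0, "z": 0.74, "ax": 0, "ay": -0.9, "az": 0}, {"fingers": 0, "x": 0.23, "y": 0, "z": 0.72, "ax": 0, "ay": -0.91, "az": 0}, {"fingers": 0, "x": 0.27, "y": 0, "z": 0.71, "ax": 0, "ay": -0.9, "az": 0}, {"fingers": 0, "x": 0.32, "y": 0, "z": 0.68, "ax": 0, "ay": -0.9, "az": 0}, {"fingers": 0, "x": 0.36, "y": 0, "z": 0.67, "ax": 0, "ay": -0.91, "az": 0}, {"fingers": 0, "x": 0.4, "y": 0, "z": 0.64, "ax": 0, "ay": -0.9, "az": 0}, {"fingers": 0, "x": 0, "y": 0, "z": 0, "ax": 0, "ay": 0, "az": 0}])

```text
time_s: 4.62
tool_pos: [0.4164, 0.185, 0.2054]
ee_rot: [-1.55, -0.297, 0.297]
ft_force: [-0.1, 0.3, -0.2]
grip_width: 1.002
```

```bash
python3 - <<'E'
from h import *
s=state();print(s['time_s'],s['joints'].round(3))
c=read_camera('wrist'); save(c,'w2.png'); P=cloud(c)
m=(P[...,2]>.09)&(P[...,2]<.14)&(np.abs(P[...,0]-.42)<.16)&(np.abs(P[...,1]-.18)<.17)
q=P[m]; print(len(q)); 
if len(q):print(cv2.minAreaRect(q[:,:2].astype(np.float32)*1000))
plan([.416,.184,.086],down(21.6),8)
E
```

```text
4.625 [ 0.265  0.095  1.74   0.     1.307 -0.114]
8189
((505.32855224609375, 220.2119140625), (233.7777862548828, 209.48794555664062), 21.497032165527344)
0 0.37 0 | 0 0 -0
0 0.38 0 | 0 0 -0
0 0.37 0 | 0 0 -0
0 0.37 0 | 0 0.01 -0.01
0 0.37 0 | 0.01 -0 0
0 0.38 0 | -0 -0 0
0 0.37 0 | -0 -0 0
0 0.37 0 | -0 0 -0
end [0.4159 0.1839 0.0861] 0.006834139275650145
```

View pics/w2.png

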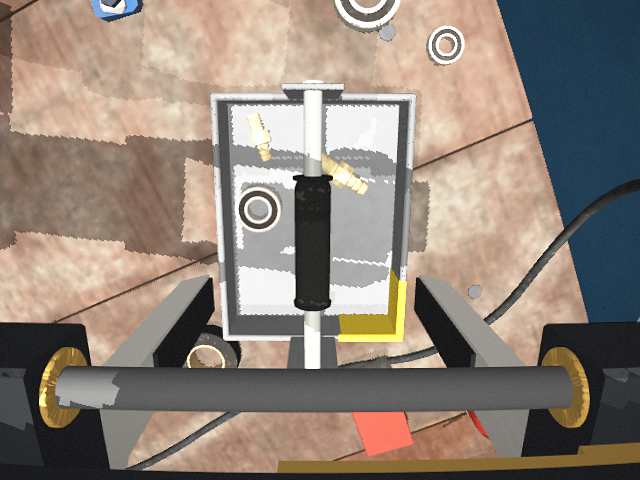

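Wrist view: the tote hangs square to the jaws, grip from (313,177) to (313,310), middle-sized bearing at (259,208), yellow corner at (395,330). Check the grip centre once more from here.

```bash
python3 - <<'E'
from h import *
c=read_camera('wrist'); w=world(c,[[313,178],[313,309]],h=.12)
print(w.round(4), w.mean(0), np.hypot(*(w[1]-w[0])[:2]))
E
```

```text
[[0.3989 0.2245 0.12  ]
 [0.4322 0.1405 0.12  ]] [0.41552432 0.18248252 0.12      ] 0.0902938212321505
```

Request:
play_rows(steps=[{"fingers": 0, "x": 0, "y": 0.37, "z": 0, "ax": 0, "ay": 0, "az": 0}, {"fingers": 0, "x": 0, "y": 0.37, "z": 0.02, "ax": 0, "ay": 0, "az": 0}, {"fingers": 0, "x": 0, "y": 0.37, "z": 0.02, "ax": 0, "ay": 0, "az": 0}, {"fingers": 0, "x": 0, "y": 0.37, "z": 0, "ax": 0, "ay": 0, "az": 0}, {"fingers": 0, "x": 0, "y": 0.37, "z": 0, "ax": 0, "ay": 0, "az": 0}, {"fingers": 0, "x": 0, "y": 0.37, "z": 0, "ax": 0, "ay": 0, "az": 0}, {"fingers": 0, "x": 0, "y": 0.37, "z": 0, "ax": 0, "ay": 0, "az": 0}, {"fingers": 0, "x": 0, "y": 0.37, "z": 0, "ax": 0, "ay": 0, "az": 0}, {"fingers": 0, "x": 0, "y": 0, "z": 0, "ax": 0, "ay": 0, "az": 0}, {"fingers": 1, "x": 0, "y": 0, "z": 0, "ax": 0, "ay": 0, "az": 0}, {"fingers": 1, "x": 0, "y": 0, "z": 0, "ax": 0, "ay": 0, "az": 0}, {"fingers": 1, "x": 0, "y": 0, "z": 0, "ax": 0, "ay": 0, "az": 0}, {"fingers": 1, "x": 0, "y": 0, "z": 0, "ax": 0, "ay": 0, "az": 0}, {"fingers": 1, "x": 0, "y": 0, "z": 0, "ax": 0, "ay": 0, "az": 0}, {"fingers": 1, "x": 0, "y": 0, "z": 0, "ax": 0, "ay": 0, "az": 0}, {"fingers": 1, "x": 0, "y": 0, "z": 0, "ax": 0, "ay": 0, "az": 0}], newtons=58)

```text
time_s: 6.72
tool_pos: [0.4154, 0.1852, 0.087]
ee_rot: [-1.551, -0.295, 0.296]
ft_force: [-0.6, 0.2, -1.0]
grip_width: 0.295
```

Request:
play_rows(steps=[{"fingers": 1, "x": 0, "y": 0, "z": 0, "ax": 0, "ay": 0, "az": 0}, {"fingers": 1, "x": 0, "y": 0, "z": 0, "ax": 0, "ay": 0, "az": 0}, {"fingers": 1, "x": 0, "y": 0, "z": 0, "ax": 0, "ay": 0, "az": 0}, {"fingers": 1, "x": 0, "y": 0, "z": 0, "ax": 0, "ay": 0, "az": 0}])

```text
time_s: 7.22
tool_pos: [0.4154, 0.1852, 0.087]
ee_rot: [-1.551, -0.295, 0.296]
ft_force: [0.1, -0.7, -0.2]
grip_width: 0.251
```

Gripped at 23.6 mm, which matches the 24 mm grip. Lifting gently.

Request:
play_rows(steps=[{"fingers": 1, "x": 0, "y": -0.1, "z": 0, "ax": 0, "ay": 0, "az": 0}, {"fingers": 1, "x": 0, "y": -0.2, "z": 0, "ax": 0, "ay": 0, "az": 0}, {"fingers": 1, "x": 0, "y": -0.3, "z": 0, "ax": 0, "ay": 0, "az": 0}, {"fingers": 1, "x": 0, "y": -0.4, "z": 0, "ax": 0, "ay": 0, "az": 0}, {"fingers": 1, "x": 0, "y": -0.4, "z": 0, "ax": 0, "ay": 0, "az": 0}, {"fingers": 1, "x": 0, "y": -0.4, "z": 0, "ax": 0, "ay": 0, "az": 0}, {"fingers": 1, "x": 0, "y": -0.4, "z": 0, "ax": 0, "ay": 0, "az": 0}, {"fingers": 1, "x": 0, "y": -0.4, "z": 0, "ax": 0, "ay": 0, "az": 0}, {"fingers": 1, "x": 0, "y": -0.4, "z": 0, "ax": 0, "ay": 0, "az": 0}, {"fingers": 1, "x": 0, "y": -0.4, "z": 0, "ax": 0, "ay": 0, "az": 0}, {"fingers": 1, "x": 0, "y": -0.4, "z": 0, "ax": 0, "ay": 0, "az": 0}, {"fingers": 1, "x": 0, "y": -0.4, "z": 0, "ax": 0, "ay": 0, "az": 0}, {"fingers": 1, "x": 0, "y": -0.3, "z": 0, "ax": 0, "ay": 0, "az": 0}, {"fingers": 1, "x": 0, "y": -0.2, "z": 0, "ax": 0, "ay": 0, "az": 0}, {"fingers": 1, "x": 0, "y": -0.1, "z": 0, "ax": 0, "ay": 0, "az": 0}, {"fingers": 1, "x": 0, "y": 0, "z": 0, "ax": 0, "ay": 0, "az": 0}])

```text
time_s: 9.22
tool_pos: [0.4154, 0.1853, 0.279]
ee_rot: [-1.551, -0.295, 0.296]
ft_force: [-0.4, -0.1, -6.6]
grip_width: 0.252
```

```bash
python3 - <<'E'
from h import *
s=state();print(s['time_s'],s['joints'].round(3),s['tool_pos'],s['ft_force'])
for n in('side',): c=read_camera(n); save(c,n+'3.png')
# tote axes now: y=tool x, x = tool z?, z=-tool y
M=R.from_rotvec(s['ee_rot']).as_matrix(); print(M.round(3))
E
```

```text
9.225 [ 0.266  0.056  1.6   -0.     1.485 -0.11 ] [0.41541875 0.18527005 0.27898376] [-0.43151247 -0.14270223 -6.63896165]
[[ 0.93  -0.    -0.368]
 [ 0.368 -0.     0.93 ]
 [-0.    -1.    -0.   ]]
```

View pics/side3.png

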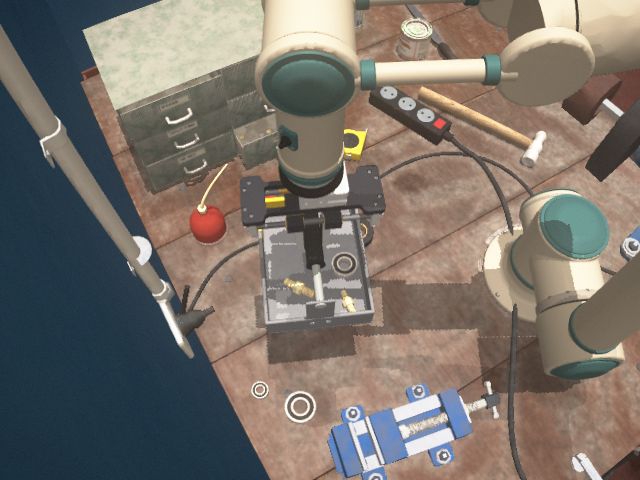

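Lifted: the weight reads about 6.6 N and the tote is level at (315,270). Next I move it towards the bench middle, away from the conduit, then tip it diagonally. Tote y is tool x and tote x is −tool z, so the tilt is equal +ax and +az.

Request:
play_rows(steps=[{"fingers": 1, "x": -0.07, "y": 0, "z": -0.01, "ax": 0, "ay": 0, "az": 0}, {"fingers": 1, "x": -0.15, "y": 0, "z": -0.02, "ax": 0, "ay": 0, "az": 0}, {"fingers": 1, "x": -0.2, "y": -0.05, "z": -0.04, "ax": 0, "ay": 0, "az": 0}, {"fingers": 1, "x": -0.2, "y": -0.05, "z": -0.04, "ax": 0, "ay": 0, "az": 0}, {"fingers": 1, "x": -0.2, "y": -0.05, "z": -0.04, "ax": 0, "ay": 0, "az": 0}, {"fingers": 1, "x": -0.2, "y": -0.05, "z": -0.04, "ax": 0, "ay": 0, "az": 0}, {"fingers": 1, "x": -0.2, "y": -0.05, "z": -0.03, "ax": 0, "ay": 0, "az": 0}, {"fingers": 1, "x": -0.15, "y": 0, "z": -0.02, "ax": 0, "ay": 0, "az": 0}, {"fingers": 1, "x": -0.07, "y": 0, "z": 0, "ax": 0, "ay": 0, "az": 0}, {"fingers": 1, "x": 0, "y": 0, "z": 0, "ax": 0.1, "ay": 0, "az": 0.1}, {"fingers": 1, "x": 0, "y": 0, "z": 0, "ax": 0.2, "ay": 0, "az": 0.2}, {"fingers": 1, "x": 0, "y": 0, "z": 0, "ax": 0.25, "ay": 0, "az": 0.25}, {"fingers": 1, "x": 0, "y": 0, "z": 0, "ax": 0.25, "ay": 0, "az": 0.25}, {"fingers": 1, "x": 0, "y": 0, "z": 0, "ax": 0.25, "ay": 0, "az": 0.25}, {"fingers": 1, "x": 0, "y": 0, "z": 0, "ax": 0.25, "ay": 0, "az": 0.25}, {"fingers": 1, "x": 0, "y": 0, "z": 0, "ax": 0.25, "ay": 0, "az": 0.25}, {"fingers": 1, "x": 0, "y": 0, "z": 0, "ax": 0.25, "ay": 0, "az": 0.25}, {"fingers": 1, "x": 0, "y": 0, "z": 0, "ax": 0.2, "ay": 0, "az": 0.2}, {"fingers": 1, "x": 0, "y": 0, "z": 0, "ax": 0, "ay": 0, "az": 0}])

```text
time_s: 11.65
tool_pos: [0.3659, 0.155, 0.2888]
ee_rot: [-1.436, -0.163, 0.417]
ft_force: [0.5, 0.2, -5.9]
grip_width: 0.249
```

```bash
cat > st.py <<'E'
from h import *
import sys
s=state();print(s['time_s'],s['joints'].round(3),s['tool_pos'].round(3),s['ft_force'].round(1))
M=R.from_rotvec(s['ee_rot']).as_matrix(); T=np.c_[-M[:,2],M[:,0],-M[:,1]]
print('below horiz deg x,y; tilt',np.degrees(np.arcsin(-T[2,:2])).round(1),np.degrees(np.arccos(T[2,2])).round(1))
g=s['tool_pos']-M[:,1]*.019
o=g-T@[0,0,.105]; print('foot',(o+T@[.105,.08,0]).round(3))
c=read_camera('side'); save(c,f'side{sys.argv[1]}.png'); w=read_camera('wrist'); save(w,f'w{sys.argv[1]}.png')
im=c['pixels'][:,:,::-1]; u,v=proj(c,g)[0].astype(int); v0=max(v-95,0);u0=max(u-100,0)
cv2.imwrite(f'pics/c{sys.argv[1]}.png',cv2.resize(np.ascontiguousarray(im[v0:v0+190,u0:u0+200]),None,fx=3,fy=3,interpolation=2))
for n,cc in(('side',c),('wrist',w)):
  for t in('fitting_big','fitting_small','bearing','tote_corner','tote_grip'):
    for r in pinpoint(cc,t)[:2]:
        a,b=np.clip(np.round(r['xy']).astype(int),0,[639,479]); z=cc['range_z'][b,a]
        if z>0: q=(world(cc,r['xy'],z)[0]-o)@T; print(n,t,(a,b),round(r['conf'],2),(q*1000).round(),round(np.linalg.norm(q-[.101,.076,.004])*1000))
E
python3 st.py 4
```

```text
11.65 [ 0.125  0.053  1.598  0.1    1.661 -0.251] [0.366 0.155 0.289] [ 0.5  0.2 -5.9]
below horiz deg x,y; tilt [8. 8.] 11.3
foot [0.461 0.094 0.179]
side fitting_big (np.int64(340), np.int64(287)) 0.51 [-46.  31.   5.] 154
side fitting_small (np.int64(392), np.int64(297)) 0.55 [-102.  -42.   52.] 240
side bearing (np.int64(302), np.int64(408)) 0.92 [-159.  141. -210.] 342
side bearing (np.int64(387), np.int64(256)) 0.83 [ -4. -50.   5.] 164
side tote_corner (np.int64(300), np.int64(219)) 0.69 [61. 76. 53.] 63
side tote_grip (np.int64(351), np.int64(223)) 0.62 [-11.  -2. 120.] 179
wrist fitting_small (np.int64(239), np.int64(139)) 0.59 [-69. -44.  18.] 209
wrist bearing (np.int64(511), np.int64(96)) 0.88 [-116.  213. -194.] 324
wrist bearing (np.int64(445), np.int64(58)) 0.82 [-156.  144. -211.] 342
wrist tote_grip (np.int64(317), np.int64(312)) 0.67 [ -4.   1. 119.] 173
```

View pics/c4.png

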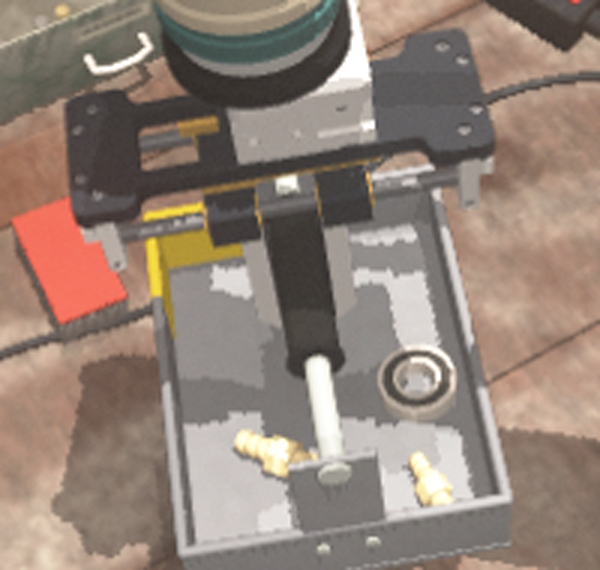

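View pics/w4.png

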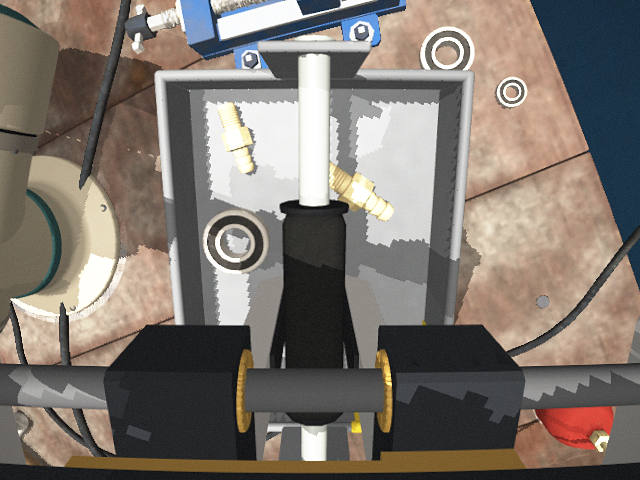

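At 11° the parts have hardly moved: bearing at (415,380) in the crop, fittings at (270,452) and (432,478). Continuing the tilt.

Request:
play_rows(steps=[{"fingers": 1, "x": 0, "y": 0, "z": 0, "ax": 0.12, "ay": 0, "az": 0.12}, {"fingers": 1, "x": 0, "y": 0, "z": 0, "ax": 0.2, "ay": 0, "az": 0.2}, {"fingers": 1, "x": 0, "y": 0, "z": 0, "ax": 0.25, "ay": 0, "az": 0.25}, {"fingers": 1, "x": 0, "y": 0, "z": 0, "ax": 0.25, "ay": 0, "az": 0.25}, {"fingers": 1, "x": 0, "y": 0, "z": 0, "ax": 0.25, "ay": 0, "az": 0.25}, {"fingers": 1, "x": 0, "y": 0, "z": 0, "ax": 0.25, "ay": 0, "az": 0.25}, {"fingers": 1, "x": 0, "y": 0, "z": 0, "ax": 0.25, "ay": 0, "az": 0.25}, {"fingers": 1, "x": 0, "y": 0, "z": 0, "ax": 0.25, "ay": 0, "az": 0.25}, {"fingers": 1, "x": 0, "y": 0, "z": 0, "ax": 0.25, "ay": 0, "az": 0.25}, {"fingers": 1, "x": 0, "y": 0, "z": 0, "ax": 0.25, "ay": 0, "az": 0.25}, {"fingers": 1, "x": 0, "y": 0, "z": 0, "ax": 0.25, "ay": 0, "az": 0.25}, {"fingers": 1, "x": 0, "y": 0, "z": 0, "ax": 0.25, "ay": 0, "az": 0.25}, {"fingers": 1, "x": 0, "y": 0, "z": 0, "ax": 0.2, "ay": 0, "az": 0.2}, {"fingers": 1, "x": 0, "y": 0, "z": 0, "ax": 0.1, "ay": 0, "az": 0.1}, {"fingers": 1, "x": 0, "y": 0, "z": 0, "ax": 0, "ay": 0, "az": 0}, {"fingers": 1, "x": 0, "y": 0, "z": 0, "ax": 0, "ay": 0, "az": 0}, {"fingers": 1, "x": 0, "y": 0, "z": 0, "ax": 0, "ay": 0, "az": 0}, {"fingers": 1, "x": 0, "y": 0, "z": 0, "ax": 0, "ay": 0, "az": 0}])

```text
time_s: 14.5
tool_pos: [0.3654, 0.1552, 0.2891]
ee_rot: [-1.242, 0.039, 0.595]
ft_force: [0.5, 1.3, -5.2]
grip_width: 0.251
```

```bash
python3 st.py 5
```

```text
14.5 [ 0.02   0.212  1.506  0.213  1.883 -0.339] [0.365 0.155 0.289] [ 0.5  1.3 -5.2]
below horiz deg x,y; tilt [20. 20.] 28.9
foot [0.425 0.11  0.151]
side fitting_big (np.int64(327), np.int64(267)) 0.64 [12. 63. 17.] 91
side fitting_small (np.int64(336), np.int64(253)) 0.49 [35. 45. 19.] 74
side bearing (np.int64(261), np.int64(389)) 0.68 [ -58.  268. -160.] 299
side bearing (np.int64(302), np.int64(409)) 0.63 [ -96.  203. -199.] 310
side tote_corner (np.int64(320), np.int64(236)) 0.65 [90. 73. 18.] 18
side tote_grip (np.int64(349), np.int64(221)) 0.86 [-16.  -8. 119.] 185
wrist fitting_big (np.int64(410), np.int64(296)) 0.64 [29. 61. 20.] 75
wrist fitting_small (np.int64(376), np.int64(304)) 0.86 [ -8.  23. 122.] 170
wrist bearing (np.int64(502), np.int64(118)) 0.72 [ -92.  208. -199.] 310
wrist bearing (np.int64(576), np.int64(152)) 0.71 [ -58.  273. -160.] 301
wrist tote_grip (np.int64(314), np.int64(312)) 0.73 [ -4.  -0. 119.] 174
```

View pics/c5.png

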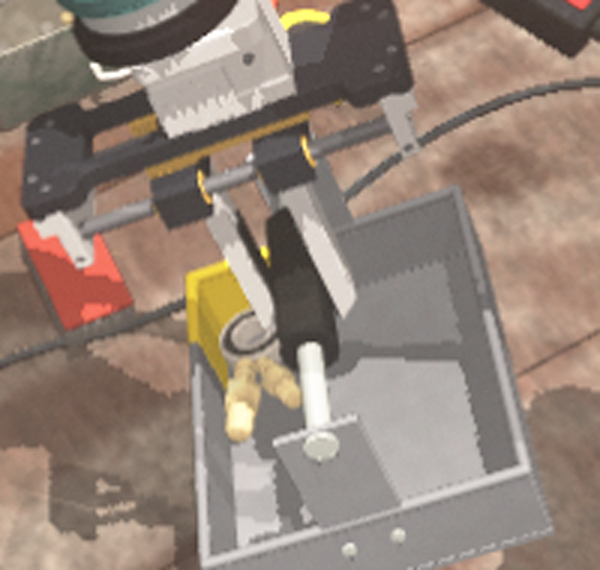

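View pics/w5.png

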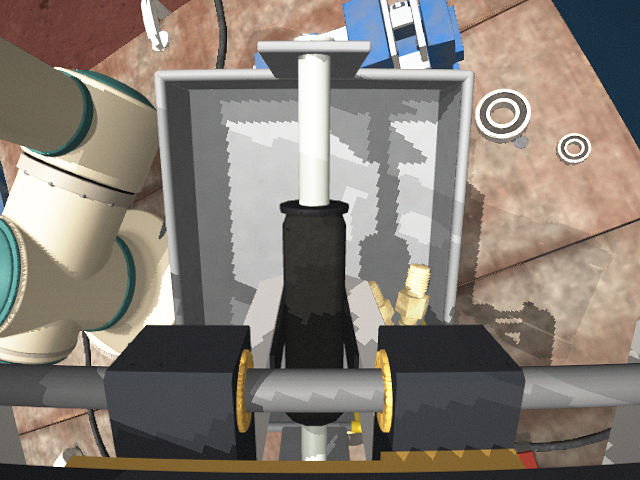

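All three parts are in the yellow corner: bearing at (250,332) in the crop, fittings behind it at (240,400) and (278,380). The tote hasn't slipped in the fingers. I'll hold, then check steadiness and the bystanders.

Request:
play_rows(steps=[{"fingers": 1, "x": 0, "y": 0, "z": 0, "ax": 0, "ay": 0, "az": 0}, {"fingers": 1, "x": 0, "y": 0, "z": 0, "ax": 0, "ay": 0, "az": 0}, {"fingers": 1, "x": 0, "y": 0, "z": 0, "ax": 0, "ay": 0, "az": 0}, {"fingers": 1, "x": 0, "y": 0, "z": 0, "ax": 0, "ay": 0, "az": 0}, {"fingers": 1, "x": 0, "y": 0, "z": 0, "ax": 0, "ay": 0, "az": 0}, {"fingers": 1, "x": 0, "y": 0, "z": 0, "ax": 0, "ay": 0, "az": 0}, {"fingers": 1, "x": 0, "y": 0, "z": 0, "ax": 0, "ay": 0, "az": 0}, {"fingers": 1, "x": 0, "y": 0, "z": 0, "ax": 0, "ay": 0, "az": 0}])

```text
time_s: 16.1
tool_pos: [0.3654, 0.1552, 0.289]
ee_rot: [-1.242, 0.039, 0.595]
ft_force: [-0.3, 0.4, -6.3]
grip_width: 0.247
```

```bash
python3 st.py 6; python3 - <<'E'
from h import *
a=cv2.imread('pics/side5.png').astype(int);b=cv2.imread('pics/side6.png').astype(int)
print('changed px >40:',(np.abs(a-b).max(2)>40).sum())
c=read_camera('side')
for t in('tape_roll','tape_measure'):
    for r in pinpoint(c,t)[:2]:
        u=np.round(r['xy']).astype(int); print(t,u,round(r['conf'],2),world(c,r['xy'],c['range_z'][u[1],u[0]]).round(3))
# real tote pose check: centre line of far rim / plane of floor by wrist depth
w=read_camera('wrist'); P=cloud(w); s=state(); M=R.from_rotvec(s['ee_rot']).as_matrix(); T=np.c_[-M[:,2],M[:,0],-M[:,1]]
q=P[120:240,235:285].reshape(-1,3); q=q[~np.isnan(q[:,0])]; n=np.linalg.svd(q-q.mean(0),full_matrices=False)[2][2]; n*=np.sign(n[2]); print('floor normal',n.round(3),'tool says',T[:,2].round(3))
E
```

```text
16.1 [ 0.02   0.212  1.506  0.213  1.883 -0.339] [0.365 0.155 0.289] [-0.3  0.4 -6.3]
below horiz deg x,y; tilt [20. 20.] 29.0
foot [0.425 0.11  0.15 ]
side fitting_big (np.int64(325), np.int64(267)) 0.63 [10. 66. 19.] 92
side fitting_small (np.int64(338), np.int64(256)) 0.44 [31. 44. 13.] 77
side bearing (np.int64(348), np.int64(221)) 0.62 [-17.  -7. 119.] 184
side bearing (np.int64(264), np.int64(390)) 0.6 [ -65.  260. -156.] 295
side tote_corner (np.int64(319), np.int64(236)) 0.7 [96. 76. 12.] 9
side tote_grip (np.int64(348), np.int64(222)) 0.96 [-19.  -6. 119.] 185
wrist fitting_big (np.int64(407), np.int64(294)) 0.92 [29. 60. 17.] 75
wrist fitting_small (np.int64(378), np.int64(306)) 0.67 [38. 42. 15.] 73
wrist bearing (np.int64(502), np.int64(119)) 0.72 [ -92.  208. -198.] 309
wrist bearing (np.int64(575), np.int64(151)) 0.63 [ -59.  271. -160.] 301
wrist tote_grip (np.int64(315), np.int64(316)) 0.65 [ -3.   0. 120.] 173
changed px >40: 108
tape_measure [350 144] 0.62 [[0.386 0.106 0.429]]
floor normal [-0.686 -0.395  0.611] tool says [ 0.444 -0.192  0.875]
```

View pics/side6.png

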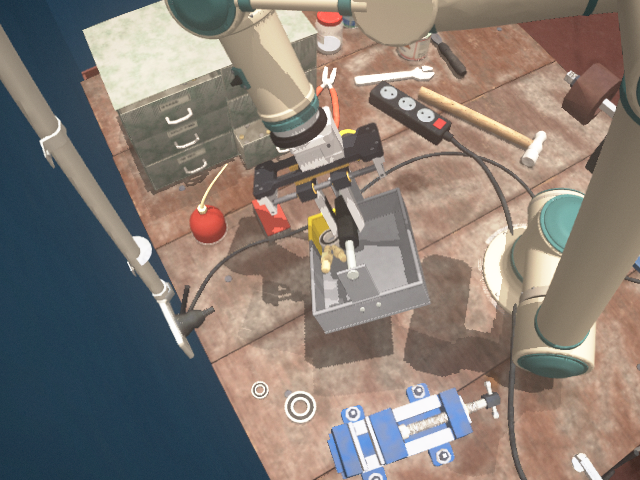

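The floor-normal figure disagrees with the tool pose, and I suspect a bad patch. I'll redo it over the floor only, locate the bearing, and look from the top for the bystanders.

```bash
python3 - <<'E'
from h import *
s=state(); M=R.from_rotvec(s['ee_rot']).as_matrix(); T=np.c_[-M[:,2],M[:,0],-M[:,1]]
o=s['tool_pos']-M[:,1]*.019-T@[0,0,.105]
for n in('wrist','side'):
    w=read_camera(n); L=(cloud(w)-o)@T
    m=(L[...,0]>-90)&(np.abs(L[...,2]-.004)<.02)&(L[...,0]>-.085)&(L[...,0]<-.02)&(np.abs(L[...,1])<.06)
    q=L[m]; A=np.c_[q[:,:2],np.ones(len(q))]; 
    k=np.linalg.lstsq(A,q[:,2],rcond=None)[0]; r=q[:,2]-A@k; g=np.abs(r)<.004; k=np.linalg.lstsq(A[g],q[g,2],rcond=None)[0]
    print(n,len(q),'floor slope deg in tote frame',np.degrees(k[:2]).round(1),'z0',k[2].round(4))
    if n=='side':
        for p in [(326,238),(330,236),(334,234),(330,240),(326,264),(334,254)]: print(p,(L[p[1],p[0]]*1000).round())
c=read_camera('top'); save(c,'top7.png')
for t in('tape_roll','tape_measure'):
    for r in pinpoint(c,t)[:2]:
        u=np.round(r['xy']).astype(int); print(t,u,round(r['conf'],2),world(c,r['xy'],c['range_z'][u[1],u[0]]).round(3))
E
```

```text
wrist 15911 floor slope deg in tote frame [-0.1  0. ] z0 0.0035
side 933 floor slope deg in tote frame [0.2 0.3] z0 0.0048
(326, 238) [86. 64. 11.]
(330, 236) [88. 56. 11.]
(334, 234) [-10.  22.  99.]
(330, 240) [85. 59.  5.]
(326, 264) [15. 64. 21.]
(334, 254) [41. 52. 12.]
tape_measure [432 243] 0.56 [[ 0.437 -0.197  0.027]]
```

View pics/top7.png

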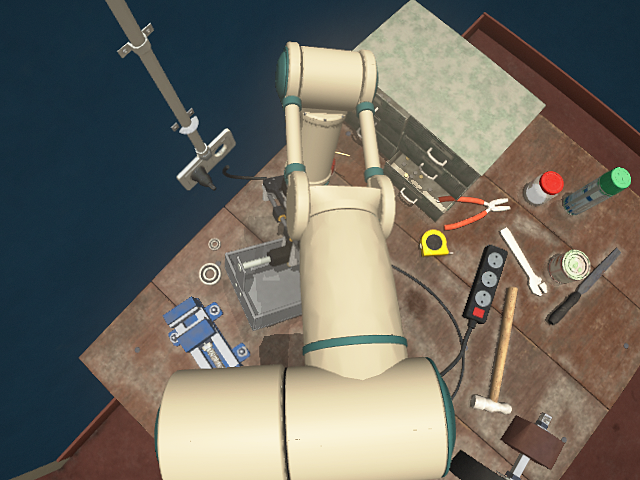

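The floor slope now matches the tool pose to within 0.3°. The bearing lies around (82,55) mm, under 35 mm from the corner. The tape measure is unmoved at (432,243). The tape roll is hidden by the arm, but nothing came within 0.1 m of it. Handing in.

```bash
python3 -c "
from h import *
print(hand_in()); print(state()['time_s'])"
```

```text
the job is handed in; nothing more can be done
None
the job is handed in; nothing more can be done
```

I picked the tote up by its black grip at 58 N, moved it about 60 mm towards the middle of the bench and tipped it 29° diagonally towards the yellow corner. I handed it in held like that at about 16.5 s; the hand-in gives no verdict.

**Last checks**
- **Tilt and height:** the tote's x and y axes each slope down 20°. The yellow foot is about 150 mm above the bench and is the lowest corner.
- **Grip:** the floor slope measured in depth agreed with the tool pose to within 0.3°, so the tote has not turned in the fingers.
- **Parts:** all three lie in the yellow corner, at most about 21 mm above the tote's underside. The bearing is roughly 30 mm from the inner corner, and the fittings are about 75–90 mm away.
- **Steadiness:** two pictures 1.5 s apart were nearly the same, and the fitting positions agreed within the detector's scatter of a few mm.
- **Tape measure:** it stayed where it was, within about 4 mm.

**Failed or disagreed**
- The first move call was refused because its rows lacked some fields; nothing moved.
- My first floor-normal fit disagreed with the tool pose. I put this down to a patch that took in more than the floor; the refit agreed.
- At the end the detector found only the look-alike bearings on the bench, so I placed the real one from the picture and depth.
- The tape roll was hidden by the arm and tote at the end, so I could not re-measure it. The planned path passed well above it and no contact force showed.

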